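# Open the board test jig and hold its gate up

### The job

Open the circuit-board test jig on the bench: squeeze the tall catch fully in first, then the short one, then take the gate by its bar handle, swing it up past its click and hold it wide open, nearly upright, so that the board can be reached. The gate falls shut when let go, so finish while still holding it there, with both catches still squeezed in. Leave the other things on the bench where they are.

Things in the scene. Friction and masses are not known exactly. Their poses are not given: they have to be found in the camera images.
- jig: Test jig fixed to the bench: grey base plate x -135 to +115, y -130 to +130 mm, 20 mm thick, a green board in it. Two aluminium hinge cheeks 12 mm thick at y +-110, x +30 to +105, up to 75 mm high. Origin: on the bench under the jig's middle. +x points from the gate's handle to its hinge (away from the robot, within 0.4 rad of world x), z up.
- gate_hinge (a point): Middle of the gate's hinge line, which runs along y: 80 mm along the jig's +x from its origin, 30 mm above the bench. Does not move; axes as the jig's. The shut gate (aluminium window frame, 140 mm in x, 190 in y, 6 thick) lies flat on the -x side of it; its handle swings up and over towards +x.
- gate_handle (a point): Middle of the gate's handle, a round metal grip sleeve 15 mm thick, 54 mm long, turning freely on a bar along y between two bent arms. Gate shut: 180 mm on the -x side of the hinge line, 32 mm above it (62 mm above the bench), 40 mm ahead of the frame: a finger goes down on either side (closing along the jig's x). The tool may point straight down all the way up.
- gate (a joint): Angle of the gate in rad: 0 shut, grows as it swings up, stop at 1.5. A sprung ball detent resists between about 0.5 and 0.9 (about 2 N more at the handle). Wide open means more than 1.2. Its weight (0.3 to 0.65 kg) and a light spring make it fall back from any angle if let go. It cannot rise until both hooks are drawn off its front edge.
- catch_tall_grip (a point): Squeeze point of the tall catch: midway between its two upright steel tabs, 12 mm below their tops, 108 mm above the bench; axes as the jig's. Tabs 9 mm thick, 20 wide, 56 mm over both along x, 38 when squeezed; linked, they close equally along x. The gate-side tab has a hook 12 mm long at 35 to 42 mm above the bench. Stands at jig x -94, y +75 or -75 mm; the short catch at the other.
- catch_short_grip (a point): Squeeze point of the short catch, like the tall one but with shorter tabs: midway between the tabs, 12 mm below their tops, 70 mm above the bench; same axes and widths. It stands at the other of the two places beside the handle.
- catch_tall (a joint): Travel of each tab of the tall catch in m: 0 to 0.002 at the start (hooked), 0.009 fully squeezed; more than 0.007 counts as squeezed and the hook is clear of the gate. Stiff with friction (about 5 N for the pair, no spring): it stays where it is left.
- catch_short (a joint): The same for the short catch.
- flux_jar: Bystander: amber jar, 52 mm across, 50 mm tall, beside the jig. Origin: middle of the underside.
- screwdriver: Bystander: yellow-handled screwdriver, 170 mm long, lying beside the jig. Origin: middle of its length, on the bench.
- spool: Bystander: white spool 56 mm across, 40 mm tall, standing beside the jig. Origin: middle of the underside.
- phone: Bystander: phone with a grey glass face, 72 x 150 x 8 mm, far left. Origin: middle of the underside.
- meter: Bystander: orange multimeter 150 x 78 x 43 mm, far right. Origin: middle of the underside.
- parts_tray: Bystander: blue parts tray 120 x 90 x 30 mm, far left. Origin: middle of the underside.
- tip_pot: Bystander: black pot 68 mm across, 50 mm tall, far right. Origin: middle of the underside.

How it is judged:
On the way, in this order (a step that is already met when the one before it is completed fails the run):
1. the tall catch is squeezed in while the short one still hooks the gate (value of joint catch_tall above 0.007 m and value of joint catch_short below 0.005 m), for 0.2 s.
2. the short catch is squeezed in too (value of joint catch_short above 0.007 m), for 0.2 s.
3. the gate is swung up past its detent (value of joint gate above 1 rad), for 0.1 s.
At the end, for the whole second after the job is handed in: The gate stands still at more than 1.2 rad with the fingers on it (contact force over 0.5 N), both catches still squeezed in by more than 6 mm per tab (value of joint gate above 1.2 rad and velocity of joint gate between -0.15 and 0.15 rad/s and contact force between the fingers and gate above 0.5 N and value of joint each of catch_tall, catch_short above 0.006 m); the arm keeps its last pose, push and grip.
It fails at once if a bystander is moved by more than 30 mm (distance of any of flux_jar, screwdriver, spool, phone, meter, parts_tray, tip_pot from where it was at the start of the episode above 0.03 m).
It also fails if it takes over 45 s, if anything falls off the work surface, if the arm or the gripper's body presses on something with over 40 N, if the wrist force passes 120 N, or if a joint passes its speed limit or range.

### The arm

A 6-joint arm with a two-finger parallel gripper is mounted at the origin on the work surface. World frame = base frame: x ahead of the robot, y to its left, z up, the work surface at z = 0. Lengths are in m, angles in rad, forces in N, time in s.
With the tool pointing down it reaches from about 0.275 to 0.775 m from the base axis. Payload 14.6 kg.
Tool frame: the origin (TCP) lies between the finger pads; the fingertips stand 19 mm ahead of it and the grasp point (between the pads) is the TCP; z points along the fingers, y is the line along which they close (so a half turn about z gives the same grasp; the last joint's range is limited). The gripper opens to 85 mm and grips with 20 to 120 N. Pads are 22 mm wide; open, the fingers measure 114 mm over their backs; the gripper's body (76 mm by 85 mm) begins 54 mm behind the grasp point. The pads swing forward as they close: fully open they stand 13 mm farther back than shut.
Start: joints at [1.123, 0.263, -0.048, 1.259, 0, 1.415], TCP at [0.152, 0.503, 0.25] pointing down, gripper open.
Joint ranges: [-2.65, 2.65], [-0.89, 1.7], [-1.18, 1.37], [-2.13, 2.11], [-1.35, 1.29], [-3.14, 3.14]. Speed limits (rad/s): [1.89, 1.89, 2.57, 2.79, 3.14, 3.14].

### API

Orientations are given as a unit quaternion [w, x, y, z].
In Python, from cell import bot gives the robot as it stands.
- The arm moves only by the tool arm_command, never from a script. Its argument "deltas" is a list of rows, each an object of numbers: "wx", "wy", "wz": the turn, a rotation vector about the tool's x, y, z in degrees; "dx", "dy", "dz": the shift along the tool's x, y, z in cm; "grip": the finger opening in cm, from 0 to 8.54. In form: [{"wx": .., "wy": .., "wz": .., "dx": .., "dy": .., "dz": .., "grip": ..}, ...]. A call has 1 to 10 rows; each row shifts and turns the commanded pose from where the row before left it, along the tool's axes as they then stand; what a row does not reach is not made up. A row lasts 1/8 s, in which the tool goes at most 62.5 mm and 10.7 degrees, less where a joint would pass 70% of its speed; a pose out of reach is approached as far as the arm can. A call is refused whole if a number of a shift passes 6.25 or a number of a turn 10.7, either way. A call with a gripper value outside its range is refused whole. The fingers move at their own pace and stop on an object; "force" is the grip in N (left out, the last holds). Time passes only in rows, so rows that do not move let the fingers close. It gives the time, the measured TCP pose, the force, the opening and the grip force at its end, in the units of the state.
- bot.read_state(): the state, without advancing time (a new reading comes with each control period).
- bot.get_image(name): name is "scene" or "top" or "wrist"; returns the picture (480x640x3 uint8, red, green, blue); there is no depth.
- bot.camera_model(name): a dict with "fx", "fy", "cx", "cy" (pixels), "pose" (4x4, takes a point from camera to world coordinates); the wrist camera has in their place "T_tool_cam" (4x4, takes a point from camera to tool coordinates, whose origin is the TCP and whose axes are the flange's). Camera axes: x right, y up, looking along -z (the intrinsics and any distortion apply to the point x, -y, -z); pixel columns grow to the right and rows downward; lengths in m; the calibration is good to about 2 mm. A picture is of the moment at which its call begins: read the wrist's pose just before it. camera_model takes no time and is no camera call.
- bot.hand_in(): hands the job in; it is judged then, once.
Trained networks look in the newest picture that a camera, given by its name, has taken for a name from the list of things; names that differ only in an ending like _2 or _b are one class to them, and where a whole thing is asked for, a point or a joint stands for the part that bears it (a point fixed in the world has none). Each returns a list of dicts, best first, with "confidence" (0 to 1); they miss things now and then, are a little off and sometimes report something else, mostly with a low value. They report only what shows in the picture. A call takes as long as a camera call.
- bot.look_for(camera, label): "position" ([x, y, z] in m, in the coordinates of the camera as it stood for that picture, good to about 4 mm: the middle of the surface that is visible of it).
- bot.regions_of(camera, label): "mask" (480x640 bool, what is visible of it).
The state is a dict: "clock": time; "joints": joint angles; "qd": joint speeds; "joint_efforts": joint torques, N m; "tcp_pos": TCP position; "ee_rot": TCP orientation; "wrist_force": force on the tool from outside, world axes, zero at the start; "torque": the same for the moment, N m; "finger_gap": opening from 0.0 (shut) to 1.0 (fully open); "gripper_force": force on a finger pad.
Only numpy, scipy, OpenCV 4.12 (cv2) and the standard library are available. Lean on these libraries where they do the work, as an engineer would, in place of code of your own. Each camera call takes 0.05 s, during which the arm holds its last target. There are 200 camera calls.

## Working session

There is one attempt and no reset: what is moved stays moved. The work goes in short steps, Python scripts to look and compute and a tool call to move; the robot and the scene stay as the last step left them, time stands still between calls to the robot, and variables do not carry over. Pictures are saved under pics/ and viewed, at most 10 in all, crops included, and the job is handed in when it is done.

Besides the shell and the picture viewer there is one more tool, called after "Emit:" as name(argument=value, ...), one argument or row to a line, values as JSON. arm_command: Moves the arm, as the interface text tells. Its arguments: {"type":"object","properties":{"deltas":{"type":"array"},"force":{"type":"number"}},"required":["deltas"]}

```bash
mkdir -p pics; ls
cat > h.py <<'E'
import numpy as np, cv2
from cell import bot
from scipy.spatial.transform import Rotation as R
def save(n,name):
    im=bot.get_image(name); cv2.imwrite('pics/%s.png'%n,im[:,:,::-1]); return im
def look(cam,label,st=None):
    r=bot.look_for(cam,label); m=bot.camera_model(cam)
    if 'pose' in m: T=np.array(m['pose'])
    else:
        st=st or bot.read_state(); q=st['ee_rot']; A=np.eye(4); A[:3,:3]=R.from_quat([q[1],q[2],q[3],q[0]]).as_matrix(); A[:3,3]=st['tcp_pos']; T=A@np.array(m['T_tool_cam'])
    return [(np.round((T@np.r_[d['position'],1])[:3],4).tolist(),round(d['confidence'],2)) for d in r[:3]]
E
python3 - <<'E'
from h import *
print(bot.read_state())
save('top0','top');save('scene0','scene')
for c in ['top','scene']:
    for l in ['jig','gate_hinge','gate_handle','catch_tall_grip','catch_short_grip','flux_jar','screwdriver','spool']:
        print(c,l,look(c,l))
E
```

```text
pics
{'clock': 0.0, 'joints': array([ 1.12269572e+00,  2.63542838e-01, -4.89211955e-02,  1.25942309e+00,
       -3.27839171e-05,  1.41553152e+00]), 'qd': array([ 0.00195089,  0.00138704,  0.000306  ,  0.00063255, -0.00130457,
       -0.00017213]), 'joint_efforts': array([-1.74449866e-03, -6.37617445e+01,  3.84569407e+01,  1.36879963e-02,
       -4.68105827e-04,  9.74118620e-06]), 'tcp_pos': array([0.15143419, 0.50241747, 0.24982055]), 'ee_rot': array([-1.46401322e-04,  1.45895275e-01,  9.89299889e-01, -5.25638203e-04]), 'wrist_force': array([0.22181815, 0.47776963, 0.4604932 ]), 'torque': array([-0.05327401, -0.00629029,  0.00032343]), 'gripper_force': 0.0, 'finger_gap': 0.9958035993327184}
top jig [([0.5982, -0.0512, 0.0247], 0.86)]
top gate_hinge [([0.6005, -0.0523, 0.0242], 0.86), ([0.5175, -0.1155, 0.0553], 0.17)]
top gate_handle [([0.6164, -0.0534, 0.0343], 0.7), ([0.5328, 0.0351, 0.043], 0.41)]
top catch_tall_grip [([0.5297, 0.0349, 0.0435], 0.68)]
top catch_short_grip []
top flux_jar [([0.5544, 0.133, 0.049], 0.95)]
top screwdriver [([0.5134, -0.212, 0.0228], 0.88), ([0.6212, -0.0585, 0.0361], 0.44)]
top spool [([0.6982, 0.1042, 0.0403], 0.62), ([0.5551, 0.1347, 0.0472], 0.48)]
scene jig [([0.6277, -0.0522, 0.019], 0.77), ([0.5403, 0.0352, 0.0693], 0.55), ([0.6062, -0.0596, 0.0301], 0.33)]
scene gate_hinge [([0.6303, -0.0495, 0.0219], 0.96), ([0.6065, -0.0598, 0.0321], 0.39)]
scene gate_handle [([0.61, -0.062, 0.0299], 0.8)]
scene catch_tall_grip [([0.5394, 0.0359, 0.0671], 0.78)]
scene catch_short_grip [([0.4999, -0.1043, 0.0451], 0.8)]
scene flux_jar [([0.5724, 0.1413, 0.0389], 0.98)]
scene screwdriver []
scene spool [([0.7037, 0.1062, 0.0371], 0.61), ([0.633, -0.4508, 0.0351], 0.31)]
```

View pics/top0.png

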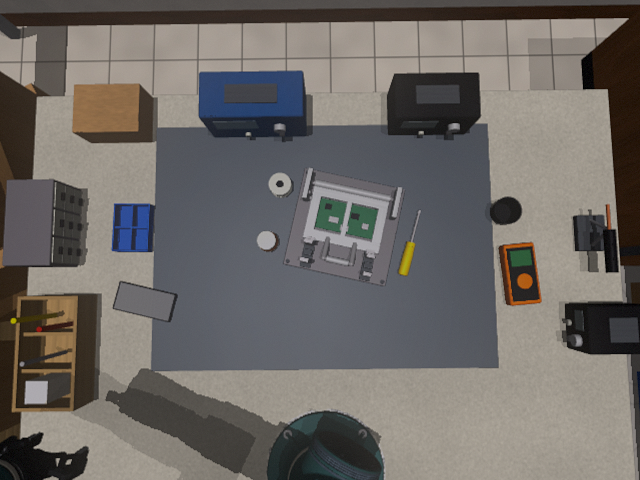

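View pics/scene0.png

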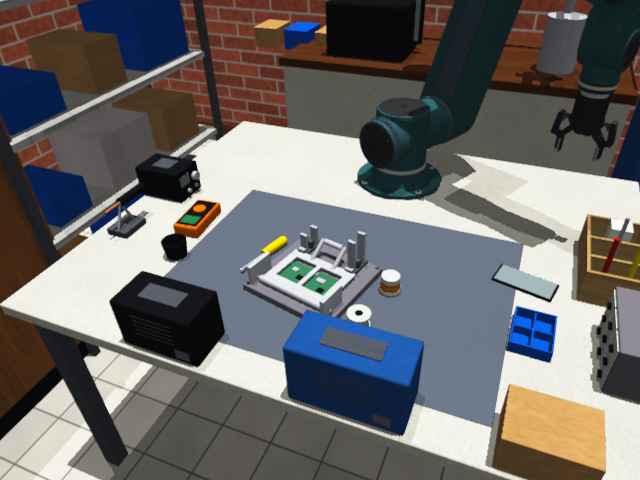

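Run:
```python
from h import *
for c in ['top','scene','wrist']:
    m=bot.camera_model(c); print(c,{k:np.round(v,4).tolist() for k,v in m.items()})
```

```text
top {'fx': 452.1237, 'fy': 452.1237, 'cx': 324.2571, 'cy': 236.8776, 'pose': [[-0.0103, 0.9958, -0.0914, 0.4626], [-0.9999, -0.0109, -0.0051, -0.0103], [-0.0061, 0.0913, 0.9958, 1.1436], [0.0, 0.0, 0.0, 1.0]]}
scene {'fx': 505.1334, 'fy': 505.1334, 'cx': 332.7316, 'cy': 247.0561, 'pose': [[-0.3742, -0.5643, 0.7359, 1.4819], [0.9272, -0.212, 0.3089, 0.3736], [-0.0183, 0.7978, 0.6026, 0.8499], [0.0, 0.0, 0.0, 1.0]]}
wrist {'fx': 390.8285, 'fy': 390.8285, 'cx': 319.8339, 'cy': 242.042, 'T_tool_cam': [[-0.0002, 0.9478, 0.3189, 0.083], [1.0, -0.0003, 0.0015, 0.001], [0.0016, 0.3189, -0.9478, -0.1252], [0.0, 0.0, 0.0, 1.0]]}
```

The top view shows the jig at about (345,228), turned by about -0.235 rad. The tall catch is at its left front, pixel (307,252), the short one at (367,265), and the handle at (340,255). The jar (267,240) and spool (280,184) stand to the left, the screwdriver (410,245) to the right. The scene view confirms the tall catch on the +y side. I'll bring the wrist camera over the jig next.

Emit:
arm_command(
  deltas=[
    {"dx": -4.2,"dy": -3.3},
    {"dx": -4.2,"dy": -3.3},
    {"dx": -4.2,"dy": -3.3},
    {"dx": -4.2,"dy": -3.3},
    {"dx": -4.2,"dy": -3.3},
    {"dx": -4.2,"dy": -3.3},
    {"dx": -4.2,"dy": -3.3},
    {"dx": -4.2,"dy": -3.3},
    {"dx": -4.2,"dy": -3.3},
    {"dx": -4.2,"dy": -3.3},
  ],
)

```text
validation failed for argument at $.de...
```

Emit:
arm_command(
  deltas=[
    {"dx": -4.2,"dy": -3.3},
    {"dx": -4.2,"dy": -3.3},
    {"wz": 10.5},
    {"wz": 10.5},
    {"wz": 10.5},
    {"wz": 10.5},
    {"wz": 10.5},
    {"wz": 10.5},
    {"wz": 10.5},
    {"wz": 10.5},
  ],
)

```text
validation failed for argument at $.de...
```

Emit:
arm_command(
  deltas=[
    {"wz": 2.8},
    {},
  ],
)

```text
validation failed for argument at $.de...
```

Run:
```python
from h import *
st=bot.read_state(); print(st['clock'],st['tcp_pos'],st['ee_rot'],st['joints'])
save('w1','wrist')
for l in ['jig','gate_handle','catch_tall_grip','catch_short_grip']:
    print(l,look('wrist',l,st))
```

```text
0.9 [0.15154483 0.50265351 0.25027904] [-1.15362475e-05  1.45883612e-01  9.89301760e-01  4.86532542e-06] [ 1.12267099e+00  2.63090616e-01 -4.83111775e-02  1.25939210e+00
  2.49218233e-05  1.41548315e+00]
jig []
gate_handle [([0.4052, 0.4494, 0.007], 0.54)]
catch_tall_grip []
catch_short_grip []
```

View pics/w1.png

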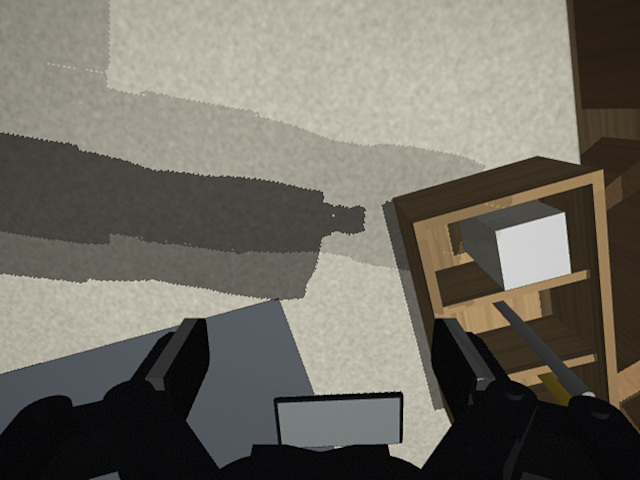

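The moves were refused and nothing moved; this view only shows the bench near the start pose (phone at (338,420)). I'll resend them with every field filled in.

Emit:
arm_command(
  deltas=[
    {"wx": 0,"wy": 0,"wz": 0,"dx": -4.2,"dy": -3.3,"dz": 0,"grip": 8.5},
    {"wx": 0,"wy": 0,"wz": 0,"dx": -4.2,"dy": -3.3,"dz": 0,"grip": 8.5},
    {"wx": 0,"wy": 0,"wz": 0,"dx": -4.2,"dy": -3.3,"dz": 0,"grip": 8.5},
    {"wx": 0,"wy": 0,"wz": 0,"dx": -4.2,"dy": -3.3,"dz": 0,"grip": 8.5},
    {"wx": 0,"wy": 0,"wz": 0,"dx": -4.2,"dy": -3.3,"dz": 0,"grip": 8.5},
    {"wx": 0,"wy": 0,"wz": 0,"dx": -4.2,"dy": -3.3,"dz": 0,"grip": 8.5},
    {"wx": 0,"wy": 0,"wz": 0,"dx": -4.2,"dy": -3.3,"dz": 0,"grip": 8.5},
    {"wx": 0,"wy": 0,"wz": 0,"dx": -4.2,"dy": -3.3,"dz": 0,"grip": 8.5},
    {"wx": 0,"wy": 0,"wz": 0,"dx": -4.2,"dy": -3.3,"dz": 0,"grip": 8.5},
    {"wx": 0,"wy": 0,"wz": 0,"dx": -4.2,"dy": -3.3,"dz": 0,"grip": 8.5},
  ],
)

```text
clock: 2.4
tcp_pos: [0.4592, 0.0638, 0.2504]
ee_rot: [0.0, 0.146, 0.989, 0.0]
wrist_force: [1.4, 1.7, 0.2]
finger_gap: 0.991
gripper_force: 0.0
```

Emit:
arm_command(
  deltas=[
    {"wx": 0,"wy": 0,"wz": 0,"dx": -4.2,"dy": -3.3,"dz": 0,"grip": 8.5},
    {"wx": 0,"wy": 0,"wz": 10.5,"dx": -4.2,"dy": -3.3,"dz": 0,"grip": 8.5},
    {"wx": 0,"wy": 0,"wz": 10.5,"dx": 0,"dy": 0,"dz": 0,"grip": 8.5},
    {"wx": 0,"wy": 0,"wz": 10.5,"dx": 0,"dy": 0,"dz": 0,"grip": 8.5},
    {"wx": 0,"wy": 0,"wz": 10.5,"dx": 0,"dy": 0,"dz": 0,"grip": 8.5},
    {"wx": 0,"wy": 0,"wz": 10.5,"dx": 0,"dy": 0,"dz": 0,"grip": 8.5},
    {"wx": 0,"wy": 0,"wz": 10.5,"dx": 0,"dy": 0,"dz": 0,"grip": 8.5},
    {"wx": 0,"wy": 0,"wz": 10.5,"dx": 0,"dy": 0,"dz": 0,"grip": 8.5},
    {"wx": 0,"wy": 0,"wz": 10.5,"dx": 0,"dy": 0,"dz": 0,"grip": 8.5},
    {"wx": 0,"wy": 0,"wz": 2.8,"dx": 0,"dy": 0,"dz": 0,"grip": 8.5},
  ],
)

```text
clock: 3.65
tcp_pos: [0.5198, -0.022, 0.2503]
ee_rot: [-0.0, 0.787, 0.617, -0.0]
wrist_force: [0.2, 0.7, -1.6]
finger_gap: 0.995
gripper_force: 0.0
```

Run:
```python
from h import *
st=bot.read_state(); print(st['clock'],st['tcp_pos'],st['ee_rot'],st['joints'])
save('w2','wrist')
for l in ['jig','gate_handle','catch_tall_grip','catch_short_grip']:
    print(l,look('wrist',l,st))
```

```text
3.65 [ 0.5197726  -0.02195501  0.25027349] [-1.13142709e-05  7.86865597e-01  6.17124405e-01 -2.01183568e-05] [-1.98930086e-01  2.54932803e-01 -5.97916241e-02  1.25611524e+00
 -1.59034276e-05  1.61249667e+00]
jig [([0.6043, -0.0273, 0.0261], 0.71)]
gate_handle [([0.621, -0.0463, 0.0256], 0.85)]
catch_tall_grip [([0.5319, 0.0391, 0.0538], 0.6)]
catch_short_grip [([0.4975, -0.104, 0.0481], 0.74), ([0.5291, 0.037, 0.0542], 0.55)]
```

View pics/w2.png

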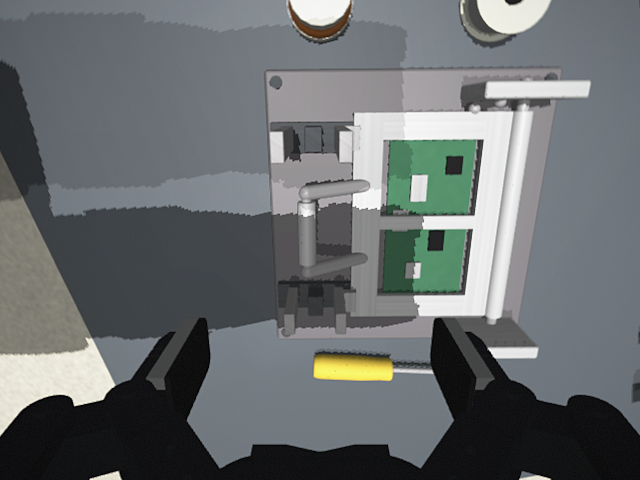

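The jig fills the view. Its base corners are at (265,70), (562,68) and (278,338), the handle sleeve at about (307,230), the tall tabs at (278,145) and (347,145), and the short tabs at (290,310) and (342,310). Next I'll zoom in for exact pixels.

```bash
python3 - <<'E'
from h import *
im=cv2.imread('pics/w2.png')[110:350,250:410]; cv2.imwrite('pics/z2.png',cv2.resize(np.clip(im*1.6,0,255).astype('uint8'),(400,600),interpolation=cv2.INTER_CUBIC))
E
cat >> h.py <<'E'
def Tw(st):
    q=st['ee_rot']; A=np.eye(4); A[:3,:3]=R.from_quat([q[1],q[2],q[3],q[0]]).as_matrix(); A[:3,3]=st['tcp_pos']; return A@np.array(bot.camera_model('wrist')['T_tool_cam'])
def ray(cam,u,v,T=None):
    m=bot.camera_model(cam); T=np.array(m['pose']) if T is None else T
    d=np.array([(u-m['cx'])/m['fx'],-(v-m['cy'])/m['fy'],-1.]); return T[:3,3],T[:3,:3]@d
def at(cam,u,v,z,T=None):
    o,d=ray(cam,u,v,T); return o+d*(z-o[2])/d[2]
def px(cam,P,T=None):
    m=bot.camera_model(cam); T=np.array(m['pose']) if T is None else T
    p=T[:3,:3].T@(np.array(P)-T[:3,3]); return m['cx']+m['fx']*p[0]/-p[2], m['cy']+m['fy']*p[1]/p[2]
E
```

```text
(no output)
```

View pics/z2.png

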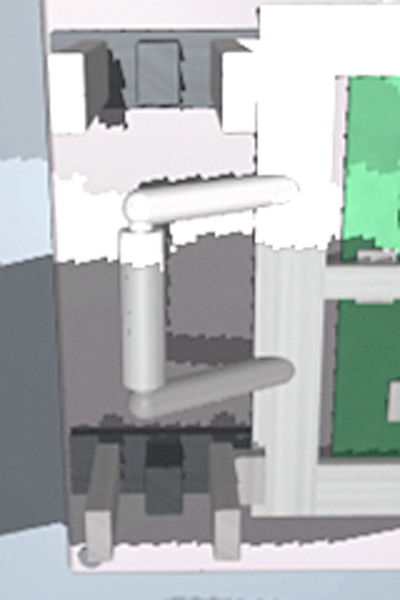

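Zoomed, the tall tab tops are at zoom x 52–85 and 221–255, y 52–132. The short tops are at x 84–113 and 212–241, y 508–558. The sleeve is at x 121–163, y 230–388. I'll fit the jig pose to these points and check the heights by triangulating with the other views.

Run:
```python
from h import *
from scipy.optimize import least_squares
st=bot.read_state(); T=Tw(st)
Z=lambda u,v:(250+u/2.5,110+v/2.5)
obs={'tall':((-94,75,120),Z(153.5,92)),'short':((-94,-75,82),Z(162.5,533)),'handle':((-100,0,62),Z(142,309)),
'c1':((-135,130,20),(265,70)),'c2':((115,130,20),(562,68)),'c3':((-135,-130,20),(278,338))}
def P(p,q): c,s=np.cos(p[2]),np.sin(p[2]); x,y,z=np.array(q)/1000; return [p[0]+c*x-s*y,p[1]+s*x+c*y,z]
def f(p): return np.concatenate([np.subtract(px('wrist',P(p,q),T),o) for q,o in obs.values()])
r=least_squares(f,[.6,-.05,-.235],x_scale=.01); print(r.x); print(np.round(r.fun.reshape(-1,2),1))
for k,(q,o) in obs.items(): print(k,np.round(P(r.x,q),4),np.round(at('wrist',*o,q[2]/1000,T),4),'scene px',np.round(px('scene',P(r.x,q)),1),'top px',np.round(px('top',P(r.x,q)),1))
a=cv2.imread('pics/scene0.png')[215:305,230:400]; b=cv2.imread('pics/top0.png')[160:295,270:415]
for k,(q,o) in obs.items():
  for im,c,x0,y0 in((a,'scene',230,215),(b,'top',270,160)):
    pass
a=cv2.resize(a,None,fx=4.4,fy=4.4,interpolation=cv2.INTER_CUBIC)
for q in [(-94,75,120),(-94,-75,82),(-100,0,62),(-135,130,20),(115,130,20),(-135,-130,20)]:
  u,v=px('scene',P(r.x,q)); cv2.circle(a,(int((u-230)*4.4),int((v-215)*4.4)),4,(0,0,255),1)
cv2.imwrite('pics/s_z.png',a)
```

```text
[ 0.60227771 -0.05627096 -0.22931769]
[[-0.   0.9]
 [-0.3  0.4]
 [ 0.2 -0.8]
 [-1.  -0.5]
 [ 1.9 -0.7]
 [-1.   1.3]]
tall [0.5278 0.0381 0.12  ] [0.5279 0.0387 0.12  ] scene px [356.8 236. ] top px [305.4 249.7]
short [ 0.4937 -0.1079  0.082 ] [ 0.494  -0.1076  0.082 ] scene px [309.1 229.3] top px [368.5 264.6]
handle [ 0.5049 -0.0335  0.062 ] [ 0.5046 -0.0342  0.062 ] scene px [333.7 243.6] top px [336.6 260.5]
c1 [0.5004 0.101  0.02  ] [0.501  0.1005 0.02  ] scene px [382.9 266.5] top px [282.  263.5]
c2 [0.7438 0.0442 0.02  ] [0.7423 0.044  0.02  ] scene px [326.5 324.6] top px [304.3 167. ]
c3 [ 0.4413 -0.1522  0.02  ] [ 0.4427 -0.1509  0.02  ] scene px [303.4 234.1] top px [384.6 286.4]
```

View pics/s_z.png

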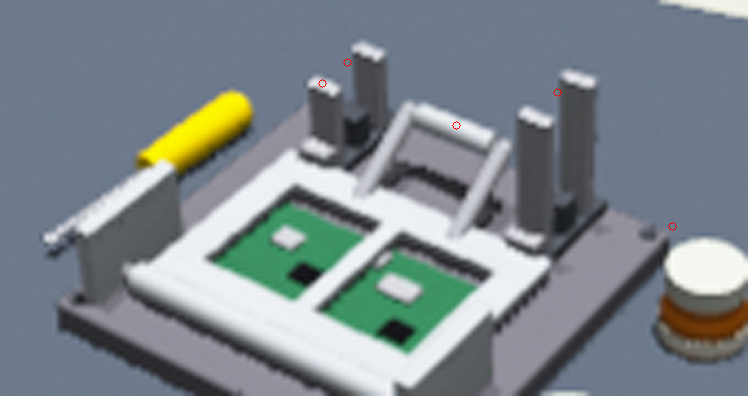

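The projected points land within about 1 px on the scene view: midway between the tall tabs at (558,92), midway between the short tabs at (347,62), and on the handle at (456,125). That confirms pose and heights, with the jig at (0.602, -0.056) and yaw -0.229. Tall catch first.

Emit:
arm_command(
  deltas=[
    {"wx": 0,"wy": 0,"wz": -0.6,"dx": 3.0,"dy": -0.3,"dz": 0,"grip": 8.5},
    {"wx": 0,"wy": 0,"wz": 0,"dx": 3.1,"dy": -0.3,"dz": 0,"grip": 8.5},
    {"wx": 0,"wy": 0,"wz": 0,"dx": 0,"dy": 0,"dz": 3.6,"grip": 8.5},
    {"wx": 0,"wy": 0,"wz": 0,"dx": 0,"dy": 0,"dz": 3.6,"grip": 8.5},
    {"wx": 0,"wy": 0,"wz": 0,"dx": 0,"dy": 0,"dz": 3.6,"grip": 8.5},
    {"wx": 0,"wy": 0,"wz": 0,"dx": 0,"dy": 0,"dz": 3.6,"grip": 8.5},
    {"wx": 0,"wy": 0,"wz": 0,"dx": 0,"dy": 0,"dz": 0,"grip": 8.5},
  ],
  force=30,
)

```text
clock: 4.78
tcp_pos: [0.5266, 0.0389, 0.1047]
ee_rot: [-0.001, 0.782, 0.623, -0.001]
wrist_force: [1.7, -0.1, -0.0]
finger_gap: 0.996
gripper_force: 0.0
```

Emit:
arm_command(
  deltas=[
    {"wx": 0,"wy": 0,"wz": 0,"dx": 0,"dy": 0,"dz": 0,"grip": 3.4},
    {"wx": 0,"wy": 0,"wz": 0,"dx": 0,"dy": 0,"dz": 0,"grip": 3.4},
    {"wx": 0,"wy": 0,"wz": 0,"dx": 0,"dy": 0,"dz": 0,"grip": 3.4},
    {"wx": 0,"wy": 0,"wz": 0,"dx": 0,"dy": 0,"dz": 0,"grip": 3.4},
    {"wx": 0,"wy": 0,"wz": 0,"dx": 0,"dy": 0,"dz": 0,"grip": 3.4},
    {"wx": 0,"wy": 0,"wz": 0,"dx": 0,"dy": 0,"dz": 0,"grip": 3.4},
    {"wx": 0,"wy": 0,"wz": 0,"dx": 0,"dy": 0,"dz": 0,"grip": 3.4},
    {"wx": 0,"wy": 0,"wz": 0,"dx": 0,"dy": 0,"dz": 0,"grip": 3.4},
  ],
  force=30,
)

```text
clock: 5.78
tcp_pos: [0.5284, 0.0388, 0.1078]
ee_rot: [0.001, 0.782, 0.623, 0.001]
wrist_force: [-4.4, 1.4, 15.2]
finger_gap: 0.415
gripper_force: 28.8
```

Emit:
arm_command(
  deltas=[
    {"wx": 0,"wy": 0,"wz": 0,"dx": 0,"dy": 0,"dz": 0,"grip": 8.5},
    {"wx": 0,"wy": 0,"wz": 0,"dx": 0,"dy": 0,"dz": 0,"grip": 8.5},
    {"wx": 0,"wy": 0,"wz": 0,"dx": 0,"dy": 0,"dz": 0,"grip": 8.5},
    {"wx": 0,"wy": 0,"wz": 0,"dx": 0,"dy": 0,"dz": 0,"grip": 8.5},
    {"wx": 0,"wy": 0,"wz": 0,"dx": 0,"dy": 0,"dz": -4.0,"grip": 8.5},
    {"wx": 0,"wy": 0,"wz": 0,"dx": 0,"dy": 0,"dz": -4.0,"grip": 8.5},
    {"wx": 0,"wy": 0,"wz": 0,"dx": -5.0,"dy": 0,"dz": 0,"grip": 8.5},
    {"wx": 0,"wy": 0,"wz": 0,"dx": -5.0,"dy": 0,"dz": 0,"grip": 8.5},
    {"wx": 0,"wy": 0,"wz": 0,"dx": -5.0,"dy": 0,"dz": 0,"grip": 8.5},
    {"wx": 0,"wy": 0,"wz": 0,"dx": 0,"dy": 0,"dz": 0,"grip": 8.5},
  ],
)

```text
clock: 7.02
tcp_pos: [0.4937, -0.11, 0.1863]
ee_rot: [0.0, 0.784, 0.621, -0.0]
wrist_force: [0.1, 1.0, 0.3]
finger_gap: 0.995
gripper_force: 0.0
```

Run:
```python
from h import *
st=bot.read_state(); print(st['clock'],st['tcp_pos']); T=Tw(st)
im=save('w3','wrist')
p=[.60228,-.05627,-.22932]
c,s=np.cos(p[2]),np.sin(p[2])
for q in [(-94,75,120),(-94,-75,82),(-100,0,62)]:
    x,y,z=np.array(q)/1000; print(px('wrist',[p[0]+c*x-s*y,p[1]+s*x+c*y,z],T))
```

```text
7.025 [ 0.49370703 -0.10995273  0.18625804]
(np.float64(320.16355828663075), np.float64(-68.21777224636185))
(np.float64(320.4027102804494), np.float64(247.45696626196542))
(np.float64(310.4752064299834), np.float64(120.56700705144222))
```

View pics/w3.png

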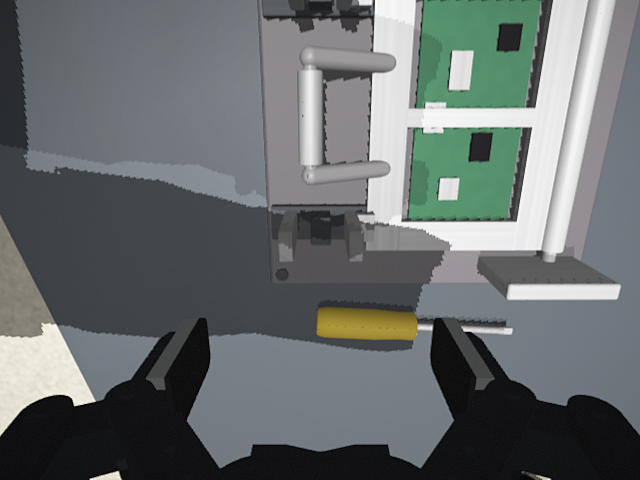

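The view shows the short catch's tab tops at (286,248) and (357,248), matching the prediction, and the TCP is over it. Now I go down and squeeze.

Emit:
arm_command(
  deltas=[
    {"wx": 0,"wy": 0,"wz": 0,"dx": 0.2,"dy": 0,"dz": 3.9,"grip": 8.5},
    {"wx": 0,"wy": 0,"wz": 0,"dx": 0,"dy": 0,"dz": 3.9,"grip": 8.5},
    {"wx": 0,"wy": 0,"wz": 0,"dx": 0,"dy": 0,"dz": 3.9,"grip": 8.5},
    {"wx": 0,"wy": 0,"wz": 0,"dx": 0,"dy": 0,"dz": 0,"grip": 8.5},
    {"wx": 0,"wy": 0,"wz": 0,"dx": 0,"dy": 0,"dz": 0,"grip": 3.4},
    {"wx": 0,"wy": 0,"wz": 0,"dx": 0,"dy": 0,"dz": 0,"grip": 3.4},
    {"wx": 0,"wy": 0,"wz": 0,"dx": 0,"dy": 0,"dz": 0,"grip": 3.4},
    {"wx": 0,"wy": 0,"wz": 0,"dx": 0,"dy": 0,"dz": 0,"grip": 3.4},
    {"wx": 0,"wy": 0,"wz": 0,"dx": 0,"dy": 0,"dz": 0,"grip": 3.4},
    {"wx": 0,"wy": 0,"wz": 0,"dx": 0,"dy": 0,"dz": 0,"grip": 3.4},
  ],
  force=30,
)

```text
clock: 8.32
tcp_pos: [0.4951, -0.1055, 0.0707]
ee_rot: [0.001, 0.782, 0.623, 0.001]
wrist_force: [-4.7, 2.4, 16.6]
finger_gap: 0.422
gripper_force: 28.5
```

Emit:
arm_command(
  deltas=[
    {"wx": 0,"wy": 0,"wz": 0,"dx": 0,"dy": 0,"dz": 0,"grip": 3.4},
    {"wx": 0,"wy": 0,"wz": 0,"dx": 0,"dy": 0,"dz": 0,"grip": 3.4},
  ],
  force=30,
)

```text
clock: 8.57
tcp_pos: [0.4951, -0.1055, 0.0707]
ee_rot: [0.001, 0.782, 0.623, 0.001]
wrist_force: [-5.4, 2.8, 16.4]
finger_gap: 0.425
gripper_force: 28.5
```

Emit:
arm_command(
  deltas=[
    {"wx": 0,"wy": 0,"wz": 0,"dx": 0,"dy": 0,"dz": 0,"grip": 8.5},
    {"wx": 0,"wy": 0,"wz": 0,"dx": 0,"dy": 0,"dz": 0,"grip": 8.5},
    {"wx": 0,"wy": 0,"wz": 0,"dx": 0,"dy": 0,"dz": 0,"grip": 8.5},
    {"wx": 0,"wy": 0,"wz": 0,"dx": 0,"dy": 0,"dz": 0,"grip": 8.5},
    {"wx": 0,"wy": 0,"wz": 0,"dx": 0,"dy": 0,"dz": -4.0,"grip": 8.5},
    {"wx": 0,"wy": 0,"wz": 0,"dx": 0,"dy": 0,"dz": -4.0,"grip": 8.5},
    {"wx": 0,"wy": 0,"wz": 0,"dx": 3.7,"dy": -0.3,"dz": -2.0,"grip": 8.5},
    {"wx": 0,"wy": 0,"wz": 0,"dx": 3.7,"dy": -0.3,"dz": -2.0,"grip": 8.5},
    {"wx": 0,"wy": 0,"wz": 0,"dx": 0,"dy": 0,"dz": 0,"grip": 8.5},
  ],
)

```text
clock: 9.7
tcp_pos: [0.5062, -0.0304, 0.1905]
ee_rot: [0.001, 0.782, 0.624, 0.001]
wrist_force: [-0.3, -0.3, -0.3]
finger_gap: 0.998
gripper_force: 0.0
```

Run:
```python
from h import *
st=bot.read_state(); print(st['clock'],st['tcp_pos'],st['ee_rot']); T=Tw(st)
im=bot.get_image('wrist'); s=bot.get_image('scene')
p=[.60228,-.05627,-.22932]
c,sn=np.cos(p[2]),np.sin(p[2])
for q in [(-94,75,120),(-94,-75,82),(-100,0,62)]:
    x,y,z=np.array(q)/1000; print(px('wrist',[p[0]+c*x-sn*y,p[1]+sn*x+c*y,z],T))
a=cv2.resize(s[215:305,280:400],None,fx=4,fy=4,interpolation=cv2.INTER_CUBIC)
o=np.zeros((600,640,3),'uint8'); o[:240]=cv2.resize(im[0:380],(640,380))[0:240]; o[240:600,:480]=a
cv2.imwrite('pics/c4.png',o[:,:,::-1])
```

```text
9.7 [ 0.50620975 -0.03035833  0.19054157] [0.00079405 0.78168862 0.62366789 0.00079703]
(np.float64(333.1302822227962), np.float64(135.3571119266549))
(np.float64(327.87511613486043), np.float64(353.8171206637621))
(np.float64(319.82677627662525), np.float64(243.08219355120937))
```

View pics/c4.png

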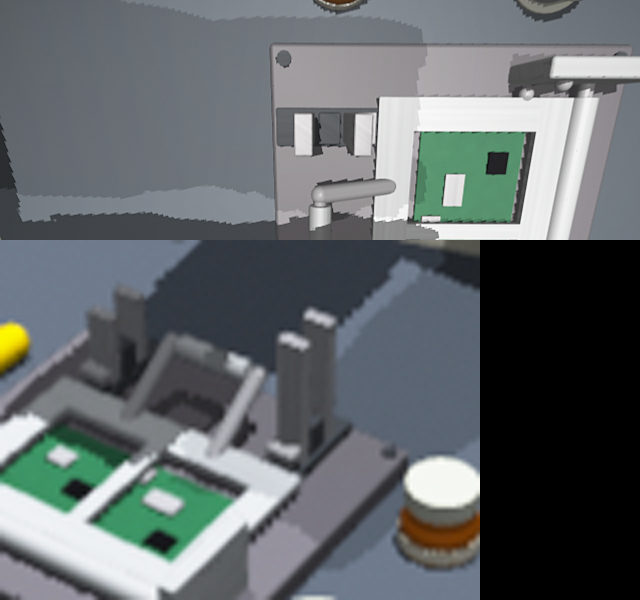

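Both catches look squeezed: the tall tabs span (295–372) px, about 38 mm, in the wrist view, and the short pair stands close together in the scene view. Now the handle.

Emit:
arm_command(
  deltas=[
    {"wx": 0,"wy": 0,"wz": 0,"dx": -0.4,"dy": 0,"dz": 4.2,"grip": 8.5},
    {"wx": 0,"wy": 0,"wz": 0,"dx": 0,"dy": 0,"dz": 4.3,"grip": 8.5},
    {"wx": 0,"wy": 0,"wz": 0,"dx": 0,"dy": 0,"dz": 4.3,"grip": 6.5},
    {"wx": 0,"wy": 0,"wz": 0,"dx": 0,"dy": 0,"dz": 0,"grip": 1.0},
    {"wx": 0,"wy": 0,"wz": 0,"dx": 0,"dy": 0,"dz": 0,"grip": 1.0},
    {"wx": 0,"wy": 0,"wz": 0,"dx": 0,"dy": 0,"dz": 0,"grip": 1.0},
    {"wx": 0,"wy": 0,"wz": 0,"dx": 0,"dy": 0,"dz": 0,"grip": 1.0},
    {"wx": 0,"wy": 0,"wz": 0,"dx": 0,"dy": 0,"dz": 0,"grip": 1.0},
    {"wx": 0,"wy": 0,"wz": 0,"dx": 0,"dy": 0,"dz": 0,"grip": 1.0},
    {"wx": 0,"wy": 0,"wz": 0,"dx": 0,"dy": 0,"dz": 0,"grip": 1.0},
  ],
  force=60,
)

```text
clock: 11.05
tcp_pos: [0.5051, -0.0362, 0.0628]
ee_rot: [0.001, 0.783, 0.623, 0.0]
wrist_force: [-3.9, -0.4, 7.1]
finger_gap: 0.153
gripper_force: 58.4
```

```bash
python3 -c "
import numpy as np
r=np.hypot(180,32);a0=np.arctan2(32,180)
th=np.linspace(0,1.36,19)
P=np.c_[-r*np.cos(a0+th),r*np.sin(a0+th)]/10
print(np.round(th,2));print(np.round(np.diff(P,axis=0),2).tolist())"
```

```text
[0.   0.08 0.15 0.23 0.3  0.38 0.45 0.53 0.6  0.68 0.76 0.83 0.91 0.98
 1.06 1.13 1.21 1.28 1.36]
[[0.29, 1.35], [0.39, 1.32], [0.49, 1.29], [0.59, 1.25], [0.68, 1.2], [0.77, 1.15], [0.85, 1.08], [0.93, 1.02], [1.01, 0.94], [1.08, 0.87], [1.14, 0.78], [1.19, 0.69], [1.24, 0.6], [1.29, 0.51], [1.32, 0.41], [1.35, 0.31], [1.37, 0.2], [1.38, 0.1]]
```

Emit:
arm_command(
  deltas=[
    {"wx": 0,"wy": 0,"wz": 0,"dx": 0,"dy": 0.29,"dz": -1.35,"grip": 1.0},
    {"wx": 0,"wy": 0,"wz": 0,"dx": 0,"dy": 0.39,"dz": -1.32,"grip": 1.0},
    {"wx": 0,"wy": 0,"wz": 0,"dx": 0,"dy": 0.49,"dz": -1.29,"grip": 1.0},
    {"wx": 0,"wy": 0,"wz": 0,"dx": 0,"dy": 0.59,"dz": -1.25,"grip": 1.0},
    {"wx": 0,"wy": 0,"wz": 0,"dx": 0,"dy": 0.68,"dz": -1.2,"grip": 1.0},
    {"wx": 0,"wy": 0,"wz": 0,"dx": 0,"dy": 0,"dz": 0,"grip": 1.0},
  ],
  force=60,
)

```text
clock: 11.8
tcp_pos: [0.5286, -0.0416, 0.1265]
ee_rot: [0.0, 0.783, 0.623, 0.0]
wrist_force: [-2.5, -2.7, -2.2]
finger_gap: 0.152
gripper_force: 59.3
```

Emit:
arm_command(
  deltas=[
    {"wx": 0,"wy": 0,"wz": 0,"dx": 0,"dy": 0.77,"dz": -1.15,"grip": 1.0},
    {"wx": 0,"wy": 0,"wz": 0,"dx": 0,"dy": 0.85,"dz": -1.08,"grip": 1.0},
    {"wx": 0,"wy": 0,"wz": 0,"dx": 0,"dy": 0.93,"dz": -1.02,"grip": 1.0},
    {"wx": 0,"wy": 0,"wz": 0,"dx": 0,"dy": 1.01,"dz": -0.94,"grip": 1.0},
    {"wx": 0,"wy": 0,"wz": 0,"dx": 0,"dy": 1.08,"dz": -0.87,"grip": 1.0},
    {"wx": 0,"wy": 0,"wz": 0,"dx": 0,"dy": 1.14,"dz": -0.78,"grip": 1.0},
    {"wx": 0,"wy": 0,"wz": 0,"dx": 0,"dy": 1.19,"dz": -0.69,"grip": 1.0},
    {"wx": 0,"wy": 0,"wz": 0,"dx": 0,"dy": 0,"dz": 0,"grip": 1.0},
  ],
  force=60,
)

```text
clock: 12.8
tcp_pos: [0.5965, -0.0573, 0.192]
ee_rot: [0.001, 0.783, 0.623, 0.0]
wrist_force: [-9.7, -2.0, 11.0]
finger_gap: 0.153
gripper_force: 60.8
```

Emit:
arm_command(
  deltas=[
    {"wx": 0,"wy": 0,"wz": 0,"dx": 0,"dy": 1.24,"dz": -0.65,"grip": 1.0},
    {"wx": 0,"wy": 0,"wz": 0,"dx": 0,"dy": 1.29,"dz": -0.53,"grip": 1.0},
    {"wx": 0,"wy": 0,"wz": 0,"dx": 0,"dy": 1.32,"dz": -0.41,"grip": 1.0},
    {"wx": 0,"wy": 0,"wz": 0,"dx": 0,"dy": 1.35,"dz": -0.31,"grip": 1.0},
    {"wx": 0,"wy": 0,"wz": 0,"dx": 0,"dy": 1.37,"dz": -0.2,"grip": 1.0},
    {"wx": 0,"wy": 0,"wz": 0,"dx": 0,"dy": 1.38,"dz": -0.1,"grip": 1.0},
    {"wx": 0,"wy": 0,"wz": 0,"dx": 0,"dy": 0,"dz": 0,"grip": 1.0},
    {"wx": 0,"wy": 0,"wz": 0,"dx": 0,"dy": 0,"dz": 0,"grip": 1.0},
    {"wx": 0,"wy": 0,"wz": 0,"dx": 0,"dy": 0,"dz": 0,"grip": 1.0},
  ],
  force=60,
)

```text
clock: 13.92
tcp_pos: [0.6739, -0.0753, 0.2136]
ee_rot: [0.001, 0.783, 0.623, 0.0]
wrist_force: [-3.0, -3.1, 4.8]
finger_gap: 0.156
gripper_force: 60.4
```

Run:
```python
from h import *
st=bot.read_state(); p=[.60228,-.05627,-.22932]; c,s=np.cos(p[2]),np.sin(p[2])
h=np.array([p[0]+c*.08,p[1]+s*.08,.03]); d=np.array(st['tcp_pos'])-h; x=d[0]*c+d[1]*s
print(st['clock'],st['tcp_pos'],'theta',np.arctan2(d[2],-x)-np.arctan2(32,180),np.hypot(x,d[2]),st['wrist_force'])
s=bot.get_image('scene'); cv2.imwrite('pics/fin.png',cv2.resize(s[150:310,240:420],None,fx=3.5,fy=3.5)[:,:,::-1])
```

```text
13.925 [ 0.67388115 -0.07525634  0.21362423] theta 1.3624246825566397 0.18372084096750815 [-2.97606138 -3.10581536  4.83365094]
```

View pics/fin.png

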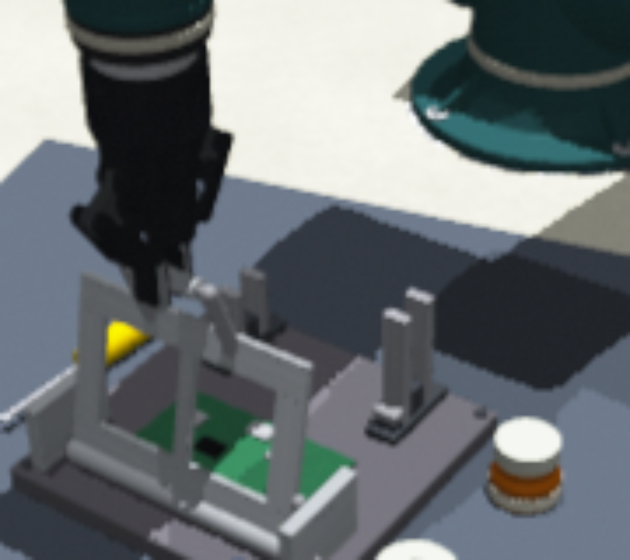

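The gate stands nearly upright at about 1.36 rad, with the gripper on its handle at (180,285). The catches at (410,340) and (255,300) are still squeezed and the jar and screwdriver have not moved. Handing in.

```bash
python3 -c "
from cell import bot
print(bot.hand_in())"
```

```text
the job is handed in; nothing more can be done
None
```

I squeezed the tall catch and then the short one, and swung the gate up to about 1.36 rad, where the gripper still holds it by the handle. The job is handed in at about 14 s on the clock; no verdict came back.

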